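Slide a printing block out over the slab's edge

TASK

Using the fingertips only, push the wooden printing block carved with straight bars across the marble slab towards the slab's edge nearest the robot, until just its bare 40 mm margin sticks out squarely past that edge and the carved part is still on the slab, so that the printer can take it by the margin. Slide it flat on the slab, do not pick it up or tip it, and leave the block with the round carving and everything else where they are.

Things in the scene. Friction and masses are not known exactly. Their poses are not given: they have to be found in the camera images.
- slab: White marble inking slab, 340 (x) x 540 (y) x 30 mm high, fixed on the table, turned by up to 12 degrees. Origin: centre of its underside, on the table; its -x side is the edge nearest the robot. Both printing blocks lie flat on its top, 30 mm above the table.
- slab_edge (a point): Middle of the slab's top edge nearest the robot. x points across the slab away from the robot, y runs along this edge. The slab and its edge are square.
- bar_block: The block to push: loose flat plywood block, 120 (x) x 130 (y) mm, about 0.16 kg, four straight dark bars (along y) on top. Origin: centre of its underside. Its carved part is 80 mm long, 9 mm thick; the other 40 mm, its -x end towards the robot, is the bare margin, 8 mm thick. Starts about 10 to 100 mm short of the edge, in the left or right half of the slab, askew to it by up to 12 degrees.
- bar_block_line (a point): On the bar block's top, the middle of the line where the bare margin ends and the carved part begins, 40 mm from the margin's end, 20 mm from the block's centre. It must finally lie over the slab's edge.
- bar_block_back (a point): Middle of the bar block's top far edge (its +x end, away from the robot), 80 mm beyond the line. The slab is free behind this edge for at least 40 mm.
- ring_block: Bystander: loose block of the same size, wood and margin, carved with concentric rings (round), lying on the other half of the slab. Origin: centre of its underside.
- ink_jar: Bystander: small white jar with black cap, 44 mm across, 60 mm high, upright on the slab's middle between the blocks. Origin: centre of its underside.
- brush: Bystander: flat wooden brush about 157 mm long, 50 mm wide, 15 mm high, lying along the slab's far rim. Origin: at its underside where handle meets head; x points to the bristles.
- bowl: Bystander: white china bowl, 120 mm across, 62 mm high, on the table left of the slab. Origin: centre of its underside.
- baren: Bystander: black rubbing disc, 120 mm across, with a wooden grip bar, 26 mm high, on the table right of the slab. Origin: centre of its underside.
- brayer: Bystander: rubber hand roller, 100 mm wide, 40 mm high, handle towards the robot, on the table right of the slab. Origin: under the roller's middle.
- paste_pot: Bystander: white pot with black cap, 72 mm across, 85 mm high, on the table left of the slab. Origin: centre of its underside.
There are look-alikes about, which are no part of the job. Leave any blue or green look-alike of the bar_block alone.

How it is judged:
By the outcome, as a careful person would: the job done as asked, in the order asked, and still so for the second after the job is handed in, with the robot touching nothing.
It also fails if it takes over 42 s, if anything falls off the work surface, if the arm or the gripper's body presses on something with over 40 N, if the wrist force passes 120 N, or if a joint passes its speed limit or range.

ROBOT

A 6-joint arm with a two-finger parallel gripper is mounted at the origin on the work surface. World frame = base frame: x ahead of the robot, y to its left, z up, the work surface at z = 0. Lengths are in m, angles in rad, forces in N, time in s.
With the tool pointing down it reaches from about 0.35 to 0.875 m from the base axis. Payload 15.5 kg.
Tool frame: the origin (TCP) lies on the centre line of the jaws, within the pads' length; the fingertips stand 19 mm ahead of it and the grasp point (between the pads) is the TCP; z points along the fingers, x is the direction in which the jaws open and shut, and the axes are right-handed (so a half turn about z gives the same grasp; the last joint's range is limited). The gripper opens to 85 mm and grips with 20 to 120 N. Pads are 22 mm wide; open, the fingers measure 114 mm over their backs; the gripper's body (76 mm by 85 mm) begins 54 mm behind the grasp point. The pads swing forward as they close: fully open they stand 13 mm farther back than shut.
Start: joints at [-1.302, 0.494, 1.345, -0, 1.302, -0.096], TCP at [0.222, -0.584, 0.25] pointing down, gripper open.
Joint ranges: [-2.91, 2.91], [-0.82, 2.16], [0.22, 2.67], [-1.22, 4.37], [0.12, 2.79], [-3.08, 3.08]. Speed limits (rad/s): [1.89, 1.89, 2.57, 3.01, 3.01, 3.01].

INTERFACE

Orientations are given as a 3x3 rotation matrix whose columns are the frame's x, y, z axes.
In Python, from cell import observe, read_camera, camera_params, sign_off, recognise, place_of gives the robot as it stands.
- The arm moves only by the tool arm_command, never from a script. Its argument "plan" is a list of rows, each a list of 3 entries, a list of its own where there are three numbers: the shift along the world's x, y, z normalised to -1 to 1, where 1 is 0.25 m, then the turn, a rotation vector about the world's x, y, z normalised to -1 to 1, where 1 is 0.5 rad, then the opening, from -1 (shut) to 1 (fully open), so that 0 is half open. A call has 1 to 8 rows; each row shifts and turns the pose as measured when the row begins; what a row does not reach is not made up. A row lasts 1/12 s, in which the tool goes at most 41.7 mm and 7.16 degrees, less where a joint would pass 70% of its speed; a pose out of reach is approached as far as the arm can. A call with a number of a shift or a turn outside -1 to 1 is refused whole. A call with a gripper value outside its range is refused whole. The fingers move at their own pace and stop on an object; the grip force is fixed at half the most. Time passes only in rows, so rows that do not move let the fingers close. It gives the time, the measured TCP pose, the force and the opening at its end, in the units of the state.
- observe(): the state, without advancing time (a new reading comes with each control period).
- read_camera(name): name is "scene" or "top" or "wrist"; returns the picture (480x640x3 uint8, blue, green, red); there is no depth.
- camera_params(name): a dict with "camera_matrix" (3x3 intrinsics, pixels), "k1" (the pictures are not rectified: a ray, as slopes to the right and down, at radius r is drawn at 1 + k1 r^2 times it, then the intrinsics apply), "cam_to_world" (4x4, takes a point from camera to world coordinates); the wrist camera has in their place "hand_eye" (4x4, takes a point from camera to tool coordinates, whose origin is the TCP and whose axes are the tool frame's). Camera axes: x right, y down, z forward; pixel columns grow to the right and rows downward; lengths in m; the calibration is good to about 2 mm. A picture is of the moment at which its call begins: read the wrist's pose just before it. camera_params takes no time and is no camera call.
- sign_off(): hands the job in, once; it reports no verdict.
Trained networks look in the newest picture that a camera, given by its name, has taken for a name from the list of things; names that differ only in an ending like _2 or _b are one class to them, and where a whole thing is asked for, a point or a joint stands for the part that bears it (a point fixed in the world has none). Each returns a list of dicts, best first, with "conf" (0 to 1); they miss things now and then, are a little off and sometimes report something else, mostly with a low value. They report only what shows in the picture. A call takes as long as a camera call. They do not tell look-alikes from the thing itself.
- recognise(camera, query): "rect" ([left, top, right, bottom] in pixels, round what is visible of it).
- place_of(camera, query): "uv" ([column, row] in pixels: a listed point, or the origin of a listed thing).
The state is a dict: "clock": time; "joints": joint angles; "qd": joint speeds; "joint_efforts": joint torques, N m; "eef_pos": TCP position; "orientation": TCP orientation; "force": force on the tool from outside, world axes, zero at the start; "ft_torque": the same for the moment, N m; "finger_gap": finger opening in m.
Only numpy, scipy, OpenCV 4.12 (cv2) and the standard library are available. Lean on these libraries where they do the work, as an engineer would, in place of code of your own. Each camera call takes 0.05 s, during which the arm holds its last target.

## Working session

There is one attempt and no reset: what is moved stays moved. The work goes in short steps, Python scripts to look and compute and a tool call to move; the robot and the scene stay as the last step left them, time stands still between calls to the robot, and variables do not carry over. Pictures are saved under pics/ and viewed, and the job is handed in when it is done.

Besides the shell and the picture viewer there is one more tool, called after "Request:" as name([rows], argument=value, ...), one row to a line, values as JSON. arm_command: Moves the arm, as the interface text tells. Scaled input: -1 to 1 covers 0.25 m each way for a shift and 0.5 rad each way for a turn. Its arguments: {"type":"object","properties":{"plan":{"type":"array","items":{"type":"array"}}},"required":["plan"]}

```bash
mkdir -p pics; ls
python3 - <<'E'
from cell import *
import cv2,numpy as np
s=observe();print(s['clock'],s['eef_pos'],s['orientation'],s['finger_gap'])
for c in ['top','scene']:
    cv2.imwrite(f'pics/{c}0.png',read_camera(c))
    for q in ['bar_block','ring_block','slab']: print(c,q,recognise(c,q))
    for q in ['slab_edge','bar_block_line','bar_block_back']: print(c,q,place_of(c,q))
    p=camera_params(c);print(p)
E
```

```text
pics
0.0 [ 0.22228962 -0.58377008  0.24968128] [[ 3.55777179e-01 -9.34570753e-01 -3.27534809e-04]
 [-9.34570005e-01 -3.55777311e-01  1.18749166e-03]
 [-1.22632443e-03 -1.16378224e-04 -9.99999241e-01]] 0.08501359807744885
top bar_block [{'rect': [233.5, 316.5, 278.7, 356.1], 'conf': 0.92}, {'rect': [267.0, 213.4, 315.5, 257.4], 'conf': 0.75}]
top ring_block [{'rect': [364.4, 215.5, 406.5, 261.5], 'conf': 0.78}]
top slab []
top slab_edge [{'uv': [345.7, 280.2], 'conf': 0.62}]
top bar_block_line [{'uv': [291.6, 244.0], 'conf': 0.6}, {'uv': [255.6, 341.1], 'conf': 0.6}]
top bar_block_back [{'uv': [259.2, 314.7], 'conf': 0.87}, {'uv': [282.2, 212.1], 'conf': 0.83}, {'uv': [376.7, 319.9], 'conf': 0.52}]
{'camera_matrix': array([[592.13104228,   0.        , 324.98834144],
       [  0.        , 592.13104228, 254.33455889],
       [  0.        ,   0.        ,   1.        ]]), 'k1': -0.10280507361635102, 'cam_to_world': array([[-2.58173004e-02, -9.86680750e-01,  1.60606865e-01,
         2.10566042e-01],
       [-9.99658656e-01,  2.61253331e-02, -1.93793442e-04,
         9.85354376e-03],
      
[... 531 characters left out ...]
.92}]
scene bar_block_line [{'uv': [201.0, 247.0], 'conf': 0.78}, {'uv': [363.3, 229.3], 'conf': 0.7}, {'uv': [322.0, 159.2], 'conf': 0.6}]
scene bar_block_back [{'uv': [337.4, 171.5], 'conf': 0.98}, {'uv': [392.7, 244.0], 'conf': 0.95}]
{'camera_matrix': array([[451.27342427,   0.        , 326.32067678],
       [  0.        , 451.27342427, 238.38827073],
       [  0.        ,   0.        ,   1.        ]]), 'k1': -0.02696092808437678, 'cam_to_world': array([[ 0.64776078,  0.590679  , -0.48114893,  1.06267543],
       [ 0.76181923, -0.50728356,  0.40285836, -0.44208998],
       [-0.00611897, -0.62750435, -0.77858901,  0.93244386],
       [ 0.        ,  0.        ,  0.        ,  1.        ]])}
```

View pics/top0.png

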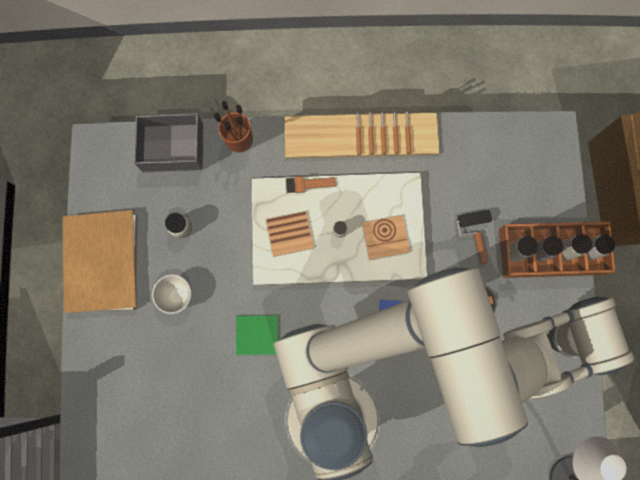

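View pics/scene0.png

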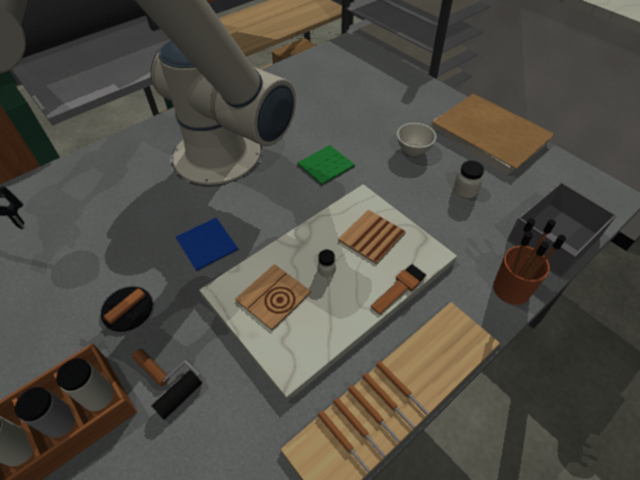

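Run:
```python
import cv2
a=cv2.imread('pics/top0.png')[150:370,210:470]
cv2.imwrite('pics/top0c.png',cv2.resize(a,None,fx=3,fy=2.7*0+2.7,interpolation=cv2.INTER_CUBIC))
```

```text
(no output)
```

View pics/top0c.png

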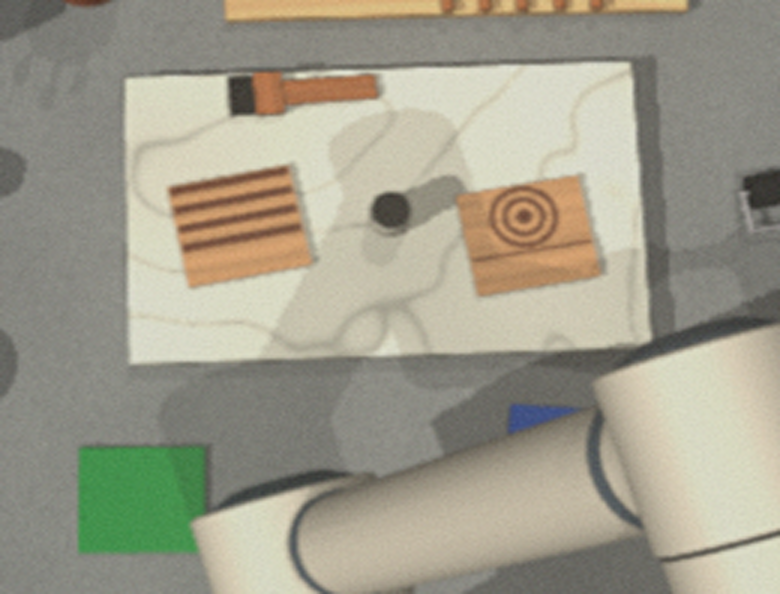

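The bar block is the wooden one with four bars at top (291,234) and scene (372,237). The green piece at top (257,335) and the blue one at (390,303) are look-alikes lying on the table, and the ring block is at (385,238). The enlarged crop confirms this: only the wooden piece at (291,234) has four straight dark bars and lies on the slab.

```bash
cat > h.py <<'E'
import numpy as np,cv2
from scipy.optimize import least_squares
def ray(p,uv):
    K=p['camera_matrix'];d=np.array([(uv[0]-K[0,2])/K[0,0],(uv[1]-K[1,2])/K[1,1]]);s=d.copy()
    for _ in range(30): s=d/(1+p['k1']*(s@s))
    return np.array([s[0],s[1],1.])
def toplane(p,T,uv,z):
    r=T[:3,:3]@ray(p,uv);o=T[:3,3];return (o+r*(z-o[2])/r[2])[:2]
def wristT(p,s):
    T=np.eye(4);T[:3,:3]=np.array(s['orientation']);T[:3,3]=s['eef_pos'];return T@p['hand_eye']
def proj(p,T,X):
    c=T[:3,:3].T@(np.array(X)-T[:3,3]);s=c[:2]/c[2];s=s*(1+p['k1']*(s@s))
    K=p['camera_matrix'];return np.array([K[0,0]*s[0]+K[0,2],K[1,1]*s[1]+K[1,2]])
E
python3 - <<'E'
from h import *
from cell import camera_params
for c in ['top','scene']:
    im=cv2.imread(f'pics/{c}0.png');p=camera_params(c);T=p['cam_to_world']
    hsv=cv2.cvtColor(im,cv2.COLOR_BGR2HSV)
    m=((hsv[...,0]<25)&(hsv[...,1]>80)&(hsv[...,2]>40)).astype(np.uint8)
    x0,y0,x1,y1={'top':(262,205,320,262),'scene':(330,203,412,270)}[c]
    mm=np.zeros_like(m);mm[y0:y1,x0:x1]=m[y0:y1,x0:x1]
    mm=cv2.morphologyEx(mm,cv2.MORPH_CLOSE,np.ones((5,5)))
    cs,_=cv2.findContours(mm,cv2.RETR_EXTERNAL,cv2.CHAIN_APPROX_NONE);k=max(cs,key=cv2.contourArea)[:,0]
    w=np.array([toplane(p,T,u,.039) for u in k.astype(float)],np.float32)
    r=cv2.minAreaRect(w*1000);print(c,'block',r);print(cv2.boxPoints(r).round(1).tolist())
    g=cv2.cvtColor(im,cv2.COLOR_BGR2GRAY)
    man={'top':[(253,284.5),(426.5,277),(420.5,173.5),(252,178)],'scene':[(366,186),(202,291),(290,392),(456,257)]}[c]
    q=cv2.cornerSubPix(g,np.array(man,np.float32).reshape(-1,1,2),(4,4),(-1,-1),(3,30,.01))[:,0]
    print(q.tolist())
    W=np.array([toplane(p,T,u,.03) for u in q]);print('slab',(W*1000).round(1).tolist(),[round(1000*np.linalg.norm(W[i]-W[(i+1)%4]),1) for i in range(4)])
    e=W[0]-W[1];print('edge dir deg from y',np.degrees(np.arctan2(-e[0],e[1])))
E
python3 -c "
from cell import camera_params;print(camera_params('wrist'))"
```

```text
top block ((574.4110107421875, 118.71315002441406), (118.77877044677734, 128.78207397460938), 10.513077735900879)
[[504.29998779296875, 171.1999969482422], [527.7999877929688, 44.599998474121094], [644.5999755859375, 66.19999694824219], [621.0999755859375, 192.89999389648438]]
[[252.83139038085938, 284.3638916015625], [426.5398864746094, 276.18939208984375], [419.4424133300781, 172.52186584472656], [251.44874572753906, 178.68673706054688]]
slab [[418.1, 234.8], [429.3, -303.1], [762.7, -298.8], [756.5, 237.4]] [np.float64(538.1), np.float64(333.5), np.float64(536.2), np.float64(338.4)]
edge dir deg from y 1.191397580931578
scene block ((577.8031616210938, 115.37877655029297), (120.51216888427734, 131.96371459960938), 10.396086692810059)
[[506.6000061035156, 169.39999389648438], [530.4000244140625, 39.599998474121094], [649.0, 61.400001525878906], [625.2000122070312, 191.1999969482422]]
[[362.73162841796875, 183.66226196289062], [198.81956481933594, 289.4577331542969], [290.0, 392.0], [456.45928955078125, 255.50787353515625]]
slab [[420.1, 233.1], [426.7, -304.3], [761.0, -289.2], [758.1, 235.4]] [np.float64(537.4), np.float64(334.6), np.float64(524.7), np.float64(338.0)]
edge dir deg from y 0.7077460331536768
{'camera_matrix': array([[376.3097968 ,   0.        , 317.91529696],
       [  0.        , 376.3097968 , 241.60754325],
       [  0.        ,   0.        ,   1.        ]]), 'k1': -0.029259708512868216, 'hand_eye': array([[ 9.99999879e-01,  4.17531373e-04,  2.61568823e-04,
        -2.39855642e-04],
       [-4.78169959e-04,  9.50420026e-01,  3.10968722e-01,
        -8.01154403e-02],
       [-1.18761050e-04, -3.10968809e-01,  9.50420110e-01,
        -1.23353322e-01],
       [ 0.00000000e+00,  0.00000000e+00,  0.00000000e+00,
         1.00000000e+00]])}
```

Request:
arm_command([
  [[0.09,0.14,0],[0,0,-0.04],1],
  [[0.09,0.14,0],[0,0,-0.04],1],
  [[0.09,0.14,0],[0,0,-0.04],1],
  [[0.09,0.14,0],[0,0,-0.04],1],
  [[0.09,0.14,0],[0,0,-0.04],1],
  [[0.09,0.14,0],[0,0,-0.04],1],
  [[0.09,0.14,0],[0,0,-0.04],1],
  [[0.09,0.14,0],[0,0,-0.04],1],
])

```text
clock: 1.37
eef_pos: [0.3992, -0.3051, 0.2502]
orientation: [[0.186, -0.983, 0.001], [-0.983, -0.186, -0.005], [0.005, 0.0, -1.0]]
force: [0.9, -0.5, 0.8]
finger_gap: 0.0854
```

Request:
arm_command([
  [[0.09,0.14,0],[0,0,-0.03],1],
  [[0.09,0.14,0],[0,0,-0.03],1],
  [[0.09,0.14,0],[0,0,-0.03],1],
  [[0.09,0.14,0],[0,0,-0.03],1],
  [[0.09,0.14,0],[0,0,-0.03],1],
  [[0.09,0.14,0],[0,0,-0.03],1],
  [[0.09,0.14,0],[0,0,-0.03],1],
  [[0.09,0.14,0],[0,0,-0.03],1],
])

```text
clock: 2.03
eef_pos: [0.577, -0.0227, 0.252]
orientation: [[0.06, -0.998, 0.004], [-0.998, -0.06, -0.007], [0.007, -0.003, -1.0]]
force: [1.9, -0.8, 0.2]
finger_gap: 0.0852
```

Request:
arm_command([
  [[0.09,0.14,0],[0,0,-0.03],1],
  [[0.09,0.14,0],[0,0,-0.03],1],
  [[0.09,0.14,0],[0,0,-0.03],1],
  [[0.07,0.1,0],[0,0,-0.03],1],
  [[0,0,0],[0,0,0],1],
])

```text
clock: 2.45
eef_pos: [0.6641, 0.1161, 0.252]
orientation: [[0.001, -1.0, 0.006], [-1.0, -0.001, -0.006], [0.006, -0.006, -1.0]]
force: [-0.8, 0.1, 0.5]
finger_gap: 0.0854
```

Run:
```python
from cell import *
import cv2
s=observe();print(s['clock'],s['eef_pos'],s['orientation'],s['force'])
cv2.imwrite('pics/w1.png',read_camera('wrist'))
import pickle;pickle.dump({k:s[k] for k in('eef_pos','orientation')},open('w1.pkl','wb'))
cv2.imwrite('pics/top1.png',read_camera('top'))
```

```text
2.45 [0.66413029 0.11613201 0.25199929] [[ 6.84160880e-04 -9.99982249e-01  5.91890510e-03]
 [-9.99983104e-01 -7.18305672e-04 -5.76856713e-03]
 [ 5.77271631e-03 -5.91485847e-03 -9.99965845e-01]] [-0.75632771  0.1000374   0.50032875]
```

View pics/w1.png

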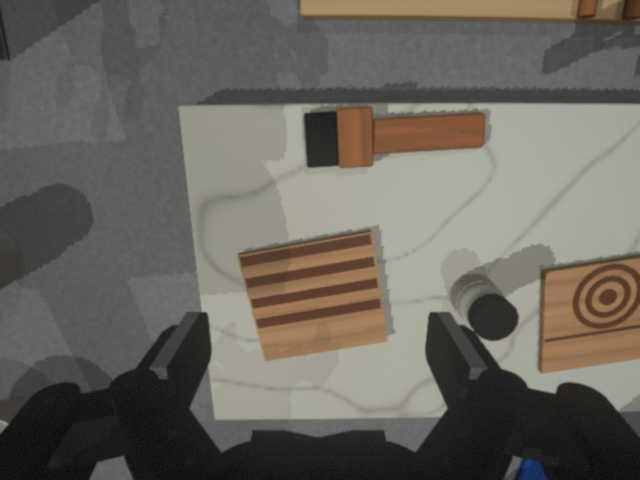

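The wrist view shows the bar block with corners at about (240,254), (371,232), (386,341) and (265,360). The slab's near edge is at row ~419, the brush covers x 305–485 and rows 108–167, and the jar is at (480,300). I'll measure from this picture.

```bash
cat >> h.py <<'E'
def lineedge(g,a,b,n=40,half=7):
    """sub-pixel edge points along segment a-b (max gradient across), returns points"""
    a=np.array(a,float);b=np.array(b,float);t=(b-a)/np.linalg.norm(b-a);nn=np.array([-t[1],t[0]]);g=cv2.GaussianBlur(g,(0,0),1).astype(np.float32);o=[]
    ks=np.arange(-half,half+.01,.25)
    for f in np.linspace(.06,.94,n):
        q=a+f*(b-a);P=q+ks[:,None]*nn
        v=cv2.remap(g,P[:,0].astype(np.float32).reshape(1,-1),P[:,1].astype(np.float32).reshape(1,-1),cv2.INTER_LINEAR)[0]
        d=np.abs(np.gradient(v));i=d.argmax();o.append(q+ks[i]*nn)
    return np.array(o)
def fitline(W):
    v=cv2.fitLine((np.array(W)*1000).astype(np.float32),cv2.DIST_HUBER,0,.01,.01).ravel();return v
E
python3 - <<'E'
from h import *
from cell import camera_params
import pickle
s=pickle.load(open('w1.pkl','rb'));p=camera_params('wrist');T=wristT(p,s)
g=cv2.cvtColor(cv2.imread('pics/w1.png'),cv2.COLOR_BGR2GRAY)
L={}
for n,a,b,z in [('near',(215,419),(425,419),.03),('left',(180,107),(215,419),.03),('far',(180,106),(300,105),.03),
  ('bback',(240,254),(371,232),.039),('bfront',(265,360),(386,341),.038),('bleft',(240,254),(265,360),.039),('bright',(371,232),(386,341),.039),('bline',(258,327),(380,308),.039)]:
    P=lineedge(g,a,b);W=[toplane(p,T,u,z) for u in P];v=fitline(W);L[n]=v
    ang=np.degrees(np.arctan2(v[1],v[0]));r=np.abs((np.array(W)*1000-v[2:])@np.array([-v[1],v[0]]))
    print(n,'dir',ang.round(2),'pt',v[2:].round(1),'res med',np.median(r).round(2))
for n,uv,z in [('brushlow1',(307,167),.03),('brushlow2',(373,167),.03),('jarbase',(470,300),.03),('c_bl',(240,254),.039),('c_br',(371,232),.039),('c_fr',(386,341),.038),('c_fl',(265,360),.038)]:
    print(n,(toplane(p,T,uv,z)*1000).round(1))
for zt in (.233,.246):
  print('tips px',[proj(p,T,T@np.r_[0,0,0,1][:4] if 0 else (np.array(s['eef_pos'])+np.array(s['orientation'])@np.array([sx*.0425,0,d]))).round(0).tolist() for sx in(1,-1) for d in (0,.006,.019)])
E
```

```text
near dir -89.44 pt [420.3 112.4] res med 0.43
left dir 0.55 pt [608.8 235.3] res med 0.21
far dir -89.46 pt [757.7 184.2] res med 0.27
bback dir -79.6 pt [638.4 127.3] res med 0.68
bfront dir -79.59 pt [515.3 107. ] res med 0.24
bleft dir 10.15 pt [564.3 181.3] res med 0.57
bright dir 14.83 pt [585.6  51.9] res med 3.41
bline dir -79.43 pt [555.1 112.3] res med 0.2
brushlow1 [703.7 125. ]
brushlow2 [703.8  65. ]
jarbase [569.6 -40.8]
c_bl [623.1 189.1]
c_br [644.8  65.5]
c_fr [527.1  44.5]
c_fl [504.4 170.6]
tips px [[431.0, 341.0], [427.0, 332.0], [418.0, 316.0], [207.0, 341.0], [211.0, 332.0], [219.0, 316.0]]
tips px [[431.0, 341.0], [427.0, 332.0], [418.0, 316.0], [207.0, 341.0], [211.0, 332.0], [219.0, 316.0]]
```

Request:
arm_command([
  [[0.024,0.02,0],[0.012,0.012,0.018],1],
  [[0,0,-0.13],[0,0,0],1],
  [[0,0,-0.14],[0,0,0],1],
  [[0,0,-0.14],[0,0,0],1],
  [[0,0,-0.14],[0,0,0],1],
  [[0,0,-0.12],[0,0,0],1],
  [[0,0,-0.06],[0,0,0],1],
  [[0,0,0],[0,0,0],1],
])

```text
clock: 3.22
eef_pos: [0.6685, 0.1095, 0.0669]
orientation: [[0.005, -1.0, 0.003], [-1.0, -0.005, 0.001], [-0.001, -0.003, -1.0]]
force: [-0.4, 0.1, -0.2]
finger_gap: 0.0854
```

Run:
```python
from cell import *
import cv2
s=observe();print(s['clock'],s['eef_pos'],s['orientation'],s['force'])
cv2.imwrite('pics/w2.png',read_camera('wrist'))
```

```text
3.2167 [0.66847185 0.1094556  0.06687811] [[ 5.17045487e-03 -9.99981744e-01  3.12706556e-03]
 [-9.99986260e-01 -5.16772690e-03  8.79825264e-04]
 [-8.63649381e-04 -3.13157169e-03 -9.99994724e-01]] [-0.44747165  0.09850796 -0.19686398]
```

View pics/w2.png

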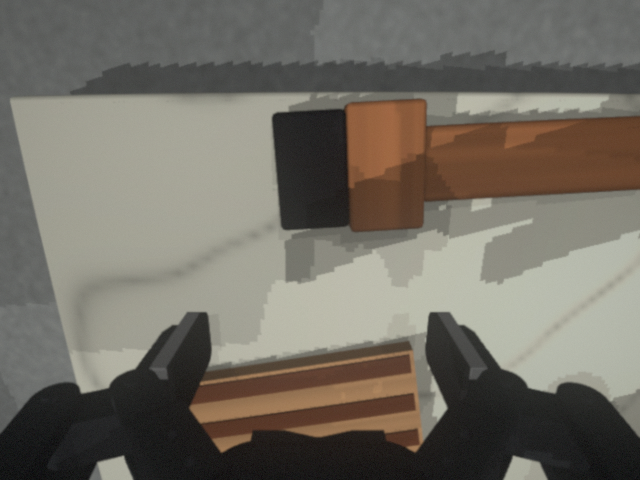

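Request:
arm_command([
  [[0.008,0.05,-0.03],[0,0.006,0.01],1],
  [[0,0,-0.03],[0,0,0],1],
  [[0,0,0],[0,0,0],1],
])

```text
clock: 3.52
eef_pos: [0.6733, 0.1213, 0.0563]
orientation: [[0.009, -1.0, 0.005], [-1.0, -0.009, 0.002], [-0.002, -0.005, -1.0]]
force: [0.4, -0.2, 0.2]
finger_gap: 0.0854
```

Request:
arm_command([
  [[-0.006,0,-0.04],[0,0.005,0],1],
  [[0,0,-0.01],[0,0,0],1],
  [[0,0,0],[0,0,0],1],
])

```text
clock: 3.77
eef_pos: [0.6731, 0.1217, 0.0451]
orientation: [[0.009, -1.0, 0.006], [-1.0, -0.009, 0.002], [-0.002, -0.007, -1.0]]
force: [-0.7, -0.0, 0.9]
finger_gap: 0.0856
```

Request:
arm_command([
  [[0,0,-0.016],[0,0.01,0],1],
  [[0,0,-0.004],[0,0,0],1],
  [[0,0,0],[0,0,0],1],
])

```text
clock: 4.02
eef_pos: [0.6733, 0.1216, 0.0403]
orientation: [[0.009, -1.0, 0.002], [-1.0, -0.009, 0.002], [-0.002, -0.002, -1.0]]
force: [0.2, -0.4, 0.1]
finger_gap: 0.0851
```

Run:
```python
from cell import *
import cv2
s=observe();print(s['clock'],s['eef_pos'],s['force'])
cv2.imwrite('pics/w3.png',read_camera('wrist'))
a=read_camera('scene');cv2.imwrite('pics/s3.png',cv2.resize(a[150:300,280:480],None,fx=4,fy=4,interpolation=2))
```

```text
4.0167 [0.67333401 0.12156802 0.04028756] [ 0.1991128  -0.43503418  0.10431071]
```

View pics/w3.png

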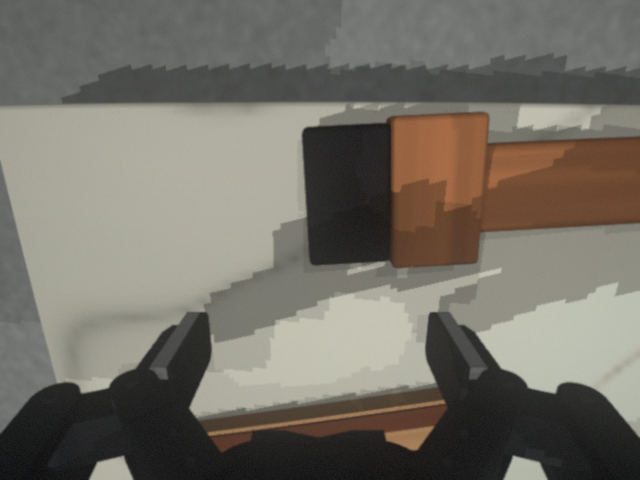

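View pics/s3.png

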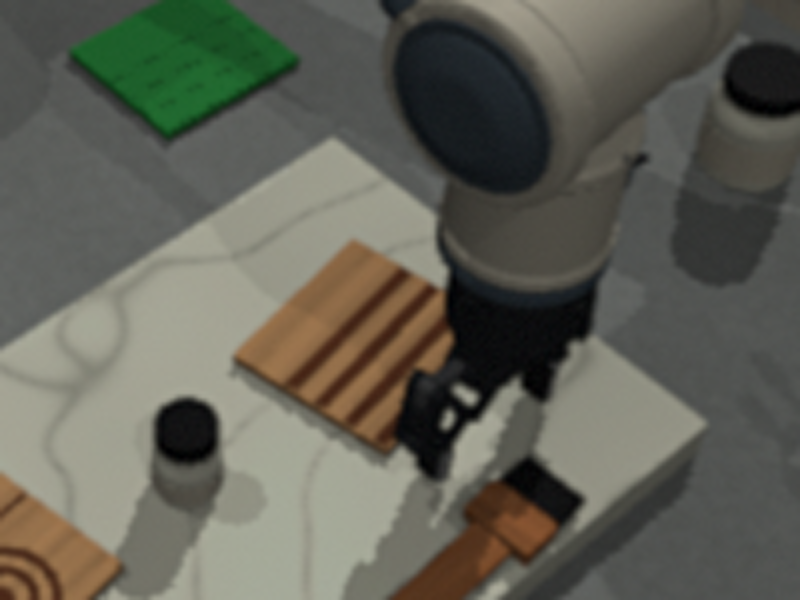

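Request:
arm_command([
  [[0,0,-0.006],[0,0.004,0],1],
  [[-0.02,0,0],[0,0,0],1],
  [[-0.02,0,0],[0,0,0],1],
  [[-0.02,0,0],[0,0,0],1],
  [[-0.02,0,0],[0,0,0],1],
])

```text
clock: 4.53
eef_pos: [0.6525, 0.1215, 0.0392]
orientation: [[0.009, -1.0, 0.001], [-1.0, -0.009, 0.002], [-0.002, -0.001, -1.0]]
force: [0.7, 0.6, 0.2]
finger_gap: 0.0855
```

Request:
arm_command([
  [[-0.02,0,0],[0,0,0],1],
  [[-0.02,0,0],[0,0,0],1],
  [[-0.02,0,0],[0,0,0],1],
  [[-0.02,0,0],[0,0,0],1],
  [[-0.02,0,0],[0,0,0],1],
  [[-0.02,0,0],[0,0,0],1],
])

```text
clock: 5.03
eef_pos: [0.6187, 0.1215, 0.0396]
orientation: [[0.009, -1.0, 0.001], [-1.0, -0.009, 0.002], [-0.002, -0.001, -1.0]]
force: [0.5, -0.7, -0.1]
finger_gap: 0.0851
```

Run:
```python
from cell import *
import cv2
s=observe();print(s['clock'],s['eef_pos'],s['force'])
cv2.imwrite('pics/w4.png',read_camera('wrist'))
a=read_camera('scene');cv2.imwrite('pics/s4.png',cv2.resize(a[150:300,280:480],None,fx=4,fy=4,interpolation=2))
```

```text
5.0333 [0.61866358 0.12150668 0.03962397] [ 0.52681121 -0.66889544 -0.07008395]
```

View pics/w4.png

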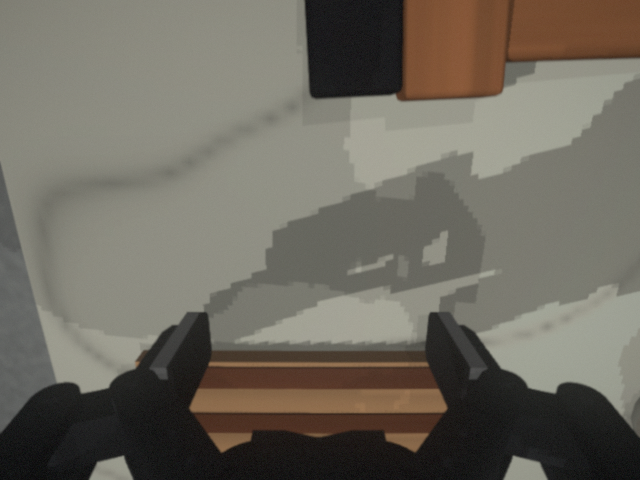

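View pics/s4.png

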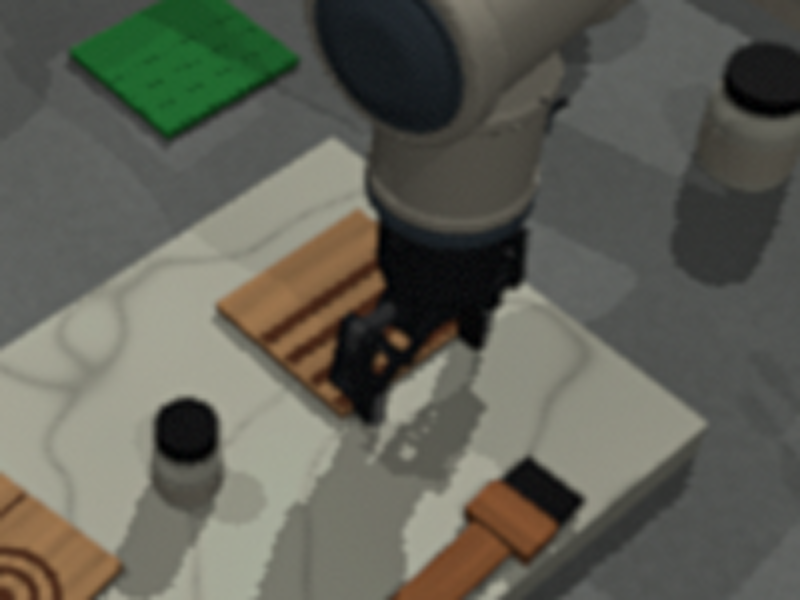

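The block has turned square against both fingers; its back edge runs along row ~352 of the wrist view. Next I'll measure the back edge relative to the TCP.

Run:
```python
from h import *
from cell import *
s=observe();p=camera_params('wrist');T=wristT(p,s)
im=cv2.imread('pics/w4.png')
print(im[338:376:2,320].tolist())
for r in (350,352,356,360,362): print(r,[(toplane(p,T,(c,r),.039)*1000).round(1).tolist() for c in (230,410)])
g=cv2.cvtColor(im,cv2.COLOR_BGR2GRAY)
for r0,r1 in ((362,362),(351,351)):
  P=lineedge(g,(220,r0),(425,r1),half=5);print(np.median(P[:,1]),fitline([toplane(p,T,u,.039) for u in P]))
```

```text
[[149, 161, 162], [147, 159, 160], [116, 127, 127], [95, 104, 104], [94, 102, 101], [94, 102, 103], [82, 92, 94], [49, 61, 74], [47, 59, 74], [44, 55, 71], [45, 58, 72], [46, 58, 73], [64, 87, 110], [82, 114, 147], [69, 93, 121], [38, 50, 74], [43, 56, 85], [45, 58, 87], [40, 56, 84]]
350 [[613.5, 155.6], [614.2, 86.5]]
352 [[612.6, 155.7], [613.3, 86.4]]
356 [[610.8, 155.8], [611.5, 86.2]]
360 [[608.9, 155.9], [609.7, 86.1]]
362 [[608.0, 156.0], [608.8, 86.0]]
366.25 [ 1.0502340e-02 -9.9994487e-01  6.0652008e+02  1.1978940e+02]
350.25 [ 1.0316146e-02 -9.9994677e-01  6.1382428e+02  1.1900435e+02]
```

Request:
arm_command([
  [[-0.02,0,0],[0,0,0],1],
  [[-0.02,0,0],[0,0,0],1],
  [[-0.02,0,0],[0,0,0],1],
  [[-0.02,0,0],[0,0,0],1],
  [[-0.02,0,0],[0,0,0],1],
  [[-0.02,0,0],[0,0,0],1],
  [[-0.02,0,0],[0,0,0],1],
  [[-0.02,0,0],[0,0,0],1],
])

```text
clock: 5.8
eef_pos: [0.5757, 0.1215, 0.0398]
orientation: [[0.009, -1.0, 0.002], [-1.0, -0.009, 0.002], [-0.002, -0.002, -1.0]]
force: [0.7, -0.3, 0.3]
finger_gap: 0.085
```

Request:
arm_command([
  [[-0.02,0,0],[0,0,0],1],
  [[-0.02,0,0],[0,0,0],1],
  [[-0.02,0,0],[0,0,0],1],
  [[-0.02,0,0],[0,0,0],1],
  [[-0.02,0,0],[0,0,0],1],
  [[-0.02,0,0],[0,0,0],1],
  [[-0.02,0,0],[0,0,0],1],
  [[-0.01,0,0],[0,0,0],1],
])

```text
clock: 6.47
eef_pos: [0.5332, 0.1215, 0.0398]
orientation: [[0.009, -1.0, 0.002], [-1.0, -0.009, 0.002], [-0.002, -0.002, -1.0]]
force: [0.1, -0.2, -1.1]
finger_gap: 0.0855
```

Request:
arm_command([
  [[0.04,0,0],[0,0,0],1],
  [[0,0,0.1],[0,0,0],1],
  [[0,0,0.15],[0,0,0],1],
  [[0.05,0,0.15],[0,0,0],1],
  [[0.05,0,0.15],[0,0,0],1],
  [[0.05,0,0.15],[0,0,0],1],
  [[0,0,0.1],[0,0,0],1],
  [[0,0,0],[0,0,0],1],
])

```text
clock: 7.13
eef_pos: [0.5834, 0.1209, 0.2497]
orientation: [[0.009, -1.0, -0.002], [-1.0, -0.009, 0.002], [-0.002, 0.002, -1.0]]
force: [0.9, 0.4, 1.3]
finger_gap: 0.0854
```

Run:
```python
from cell import *
import cv2,pickle
s=observe();print(s['clock'],s['eef_pos'],s['orientation'])
cv2.imwrite('pics/w5.png',read_camera('wrist'))
pickle.dump({k:s[k] for k in('eef_pos','orientation')},open('w5.pkl','wb'))
cv2.imwrite('pics/top5.png',read_camera('top'))
```

```text
7.1333 [0.58338057 0.12094202 0.24971383] [[ 0.00904226 -0.99995665 -0.00221985]
 [-0.99995786 -0.00904574  0.001563  ]
 [-0.00158301  0.00220562 -0.99999631]]
```

View pics/w5.png

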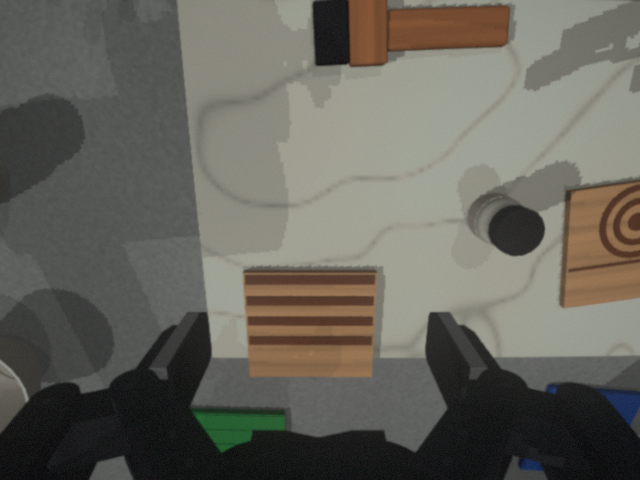

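The block is square, with its front edge at row ~377, slab edge at row ~357 and back edge at row ~269, so it already sticks out about 20 mm.

```bash
cat > meas.py <<'E'
import sys,pickle
from h import *
from cell import camera_params
def meas(tag,segs):
    s=pickle.load(open(tag+'.pkl','rb'));p=camera_params('wrist');T=wristT(p,s)
    g=cv2.cvtColor(cv2.imread(f'pics/{tag}.png'),cv2.COLOR_BGR2GRAY)
    for n,a,b,z in segs:
        P=lineedge(g,a,b,half=5);W=[toplane(p,T,u,z) for u in P];v=fitline(W)
        r=np.abs((np.array(W)*1000-v[2:])@np.array([-v[1],v[0]]))
        x=v[2]+(118-v[3])*v[0]/v[1];print(n,'ang',np.degrees(np.arctan2(v[0],-v[1])).round(2),'x@y118',x.round(1),'y@mid',v[3].round(1),'res',np.median(r).round(2))
E
python3 - <<'E'
from meas import *
meas('w5',[('slabL',(213,357),(246,357),.03),('slabR',(385,357),(425,357),.03),('slabR2',(510,357),(600,357),.03),('back',(248,270),(375,270),.039),('front',(252,377),(372,377),.038),('line',(252,345),(372,345),.039)])
E
```

```text
slabL ang 0.87 x@y118 420.6 y@mid 214.0 res 0.0
slabR ang 0.3 x@y118 420.5 y@mid 26.5 res 0.0
slabR2 ang 0.22 x@y118 421.6 y@mid -134.7 res 0.14
back ang 0.33 x@y118 529.9 y@mid 126.3 res 0.35
front ang 0.61 x@y118 402.1 y@mid 123.2 res 0.03
line ang 0.6 x@y118 442.4 y@mid 126.0 res 0.02
```

Request:
arm_command([
  [[-0.02,0.01,-0.12],[0,0,0],1],
  [[-0.02,0,-0.14],[0,0,0],1],
  [[0,0,-0.14],[0,0,0],1],
  [[0,0,-0.14],[0,0,0],1],
  [[0,0,-0.12],[0,0,0],1],
  [[0,0,-0.1],[0,0,0],1],
  [[0,0,0],[0,0,0],1],
  [[0,0,0],[0,0,0],1],
])

```text
clock: 7.9
eef_pos: [0.5654, 0.1225, 0.0404]
orientation: [[0.009, -1.0, -0.017], [-1.0, -0.009, -0.0], [-0.0, 0.017, -1.0]]
force: [0.2, 0.3, 0.1]
finger_gap: 0.0859
```

Request:
arm_command([
  [[0,0,-0.003],[0,-0.034,0],1],
  [[-0.02,0,0],[0,0,0],1],
  [[-0.02,0,0],[0,0,0],1],
  [[-0.02,0,0],[0,0,0],1],
  [[-0.02,0,0],[0,0,0],1],
  [[-0.02,0,0],[0,0,0],1],
  [[-0.01,0,0],[0,0,0],1],
  [[0,0,0],[0,0,0],1],
])

```text
clock: 8.57
eef_pos: [0.5359, 0.1226, 0.0443]
orientation: [[0.009, -1.0, 0.002], [-1.0, -0.009, 0.0], [-0.0, -0.002, -1.0]]
force: [0.8, -0.9, -1.0]
finger_gap: 0.0851
```

Request:
arm_command([
  [[0.012,0,0],[0,0,0],1],
  [[0,0,-0.016],[0,0,0],1],
  [[0,0,-0.002],[0,0,0],1],
  [[0,0,0],[0,0,0],1],
])

```text
clock: 8.9
eef_pos: [0.54, 0.1227, 0.0397]
orientation: [[0.009, -1.0, 0.003], [-1.0, -0.009, 0.0], [-0.0, -0.003, -1.0]]
force: [-1.2, -0.7, 0.6]
finger_gap: 0.0852
```

Push to 0.515 first.

Request:
arm_command([
  [[-0.016,0,0],[0,0,0],1],
  [[-0.016,0,0],[0,0,0],1],
  [[-0.016,0,0],[0,0,0],1],
  [[-0.016,0,0],[0,0,0],1],
  [[-0.016,0,0],[0,0,0],1],
  [[-0.008,0,0],[0,0,0],1],
  [[0,0,0],[0,0,0],1],
])

```text
clock: 9.48
eef_pos: [0.5156, 0.1227, 0.0394]
orientation: [[0.009, -1.0, 0.003], [-1.0, -0.009, 0.0], [-0.0, -0.003, -1.0]]
force: [0.8, 0.9, -0.9]
finger_gap: 0.0853
```

Request:
arm_command([
  [[-0.008,0,0],[0,0,0],1],
  [[-0.004,0,0],[0,0,0],1],
  [[0,0,0],[0,0,0],1],
])

```text
clock: 9.73
eef_pos: [0.5123, 0.1227, 0.0395]
orientation: [[0.009, -1.0, 0.003], [-1.0, -0.009, 0.0], [-0.0, -0.003, -1.0]]
force: [0.5, 0.2, -0.3]
finger_gap: 0.0851
```

Request:
arm_command([
  [[0.04,0,0],[0,0,0],1],
  [[0,0,0.1],[0,0,0],1],
  [[0,0,0.15],[0,0,0],1],
  [[0.05,0,0.15],[0,0,0],1],
  [[0.05,0,0.15],[0,0,0],1],
  [[0.05,0,0.15],[0,0,0],1],
  [[0,0,0.1],[0,0,0],1],
  [[0,0,0],[0,0,0],1],
])

```text
clock: 10.4
eef_pos: [0.5632, 0.122, 0.2493]
orientation: [[0.009, -1.0, -0.001], [-1.0, -0.009, -0.0], [0.0, 0.001, -1.0]]
force: [-0.3, -0.3, -0.5]
finger_gap: 0.0853
```

Run:
```python
from cell import *
import cv2,pickle
s=observe();print(s['clock'],s['eef_pos'],s['orientation'])
cv2.imwrite('pics/w6.png',read_camera('wrist'))
pickle.dump({k:s[k] for k in('eef_pos','orientation')},open('w6.pkl','wb'))
```

```text
10.4 [0.56321457 0.12201917 0.24932017] [[ 8.72806956e-03 -9.99961335e-01 -1.07188845e-03]
 [-9.99961895e-01 -8.72787800e-03 -1.83259416e-04]
 [ 1.73897019e-04  1.07344710e-03 -9.99999409e-01]]
```

View pics/w6.png

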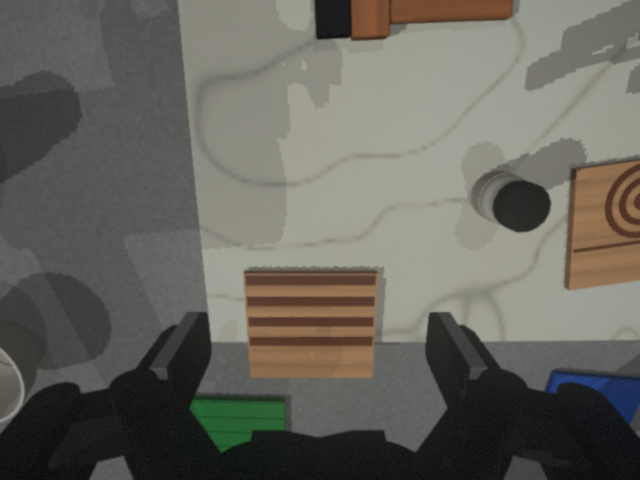

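Run:
```python
from meas import *
meas('w6',[('slabL',(212,342),(246,342),.03),('slabR',(385,342),(425,342),.03),('slabR2',(510,342),(630,341),.03),('back',(248,272),(375,272),.039),('front',(252,378),(372,378),.038),('line',(252,345),(372,345),.039)])
im=cv2.imread('pics/w6.png')[250:400,200:440];cv2.imwrite('pics/w6c.png',cv2.resize(im,None,fx=3.3,fy=3.3,interpolation=2))
```

```text
slabL ang 0.74 x@y118 420.8 y@mid 214.5 res 0.0
slabR ang 0.26 x@y118 420.8 y@mid 29.0 res 0.0
slabR2 ang 0.5 x@y118 420.5 y@mid -139.1 res 0.24
back ang 0.51 x@y118 508.4 y@mid 127.0 res 0.0
front ang 0.54 x@y118 381.4 y@mid 117.0 res 0.14
line ang 0.51 x@y118 421.7 y@mid 126.7 res 0.02
```

View pics/w6c.png

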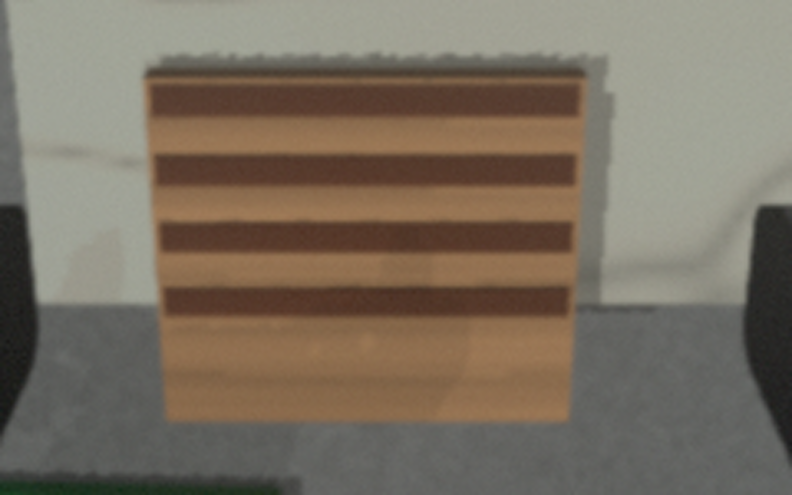

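Run:
```python
from h import *
from cell import *
for c in ('scene','top'):
    im=read_camera(c);cv2.imwrite(f'pics/{c}7.png',im);p=camera_params(c);T=p['cam_to_world']
    for q,z in (('bar_block_line',.039),('bar_block_back',.039),('slab_edge',.03)):
        print(c,q,[(d['conf'],d['uv'],(toplane(p,T,d['uv'],z)*1000).round(1).tolist()) for d in place_of(c,q)])
im=cv2.imread('pics/scene7.png')[150:300,260:460];cv2.imwrite('pics/s7c.png',cv2.resize(im,None,fx=4,fy=4,interpolation=2))
```

```text
scene bar_block_line [(0.92, [320.3, 157.6], [263.7, 206.6]), (0.89, [199.6, 245.1], [318.8, -236.5]), (0.87, [340.2, 194.9], [418.2, 149.0])]
scene bar_block_back [(0.91, [223.5, 230.2], [316.4, -164.1]), (0.56, [337.5, 172.6], [346.0, 202.4])]
scene slab_edge [(0.66, [286.1, 230.2], [415.7, -37.0])]
top bar_block_line [(0.71, [400.9, 322.0], [290.0, -216.1])]
top bar_block_back [(0.75, [378.1, 319.5], [299.5, -146.9]), (0.7, [341.1, 228.1], [586.1, -42.8])]
top slab_edge [(0.88, [344.3, 278.3], [429.6, -48.2]), (0.19, [177.7, 293.2], [396.2, 469.0])]
```

View pics/s7c.png

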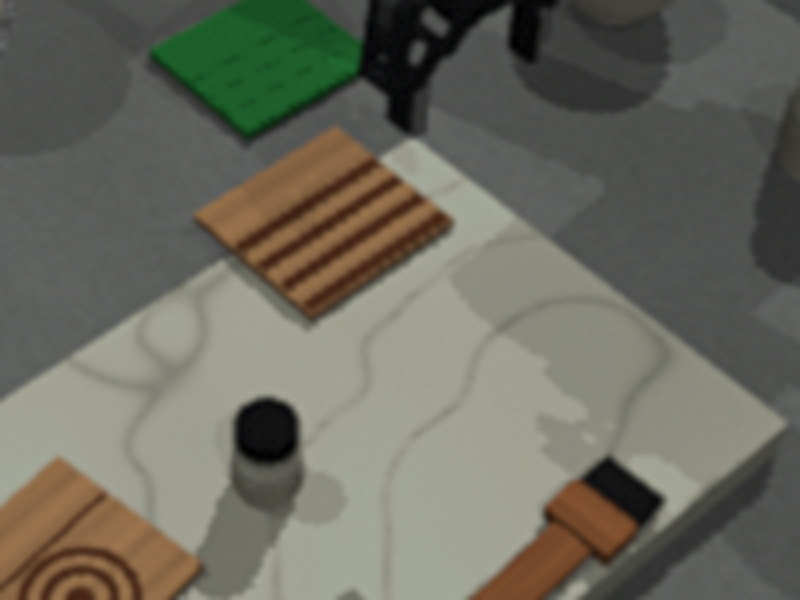

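View pics/top7.png

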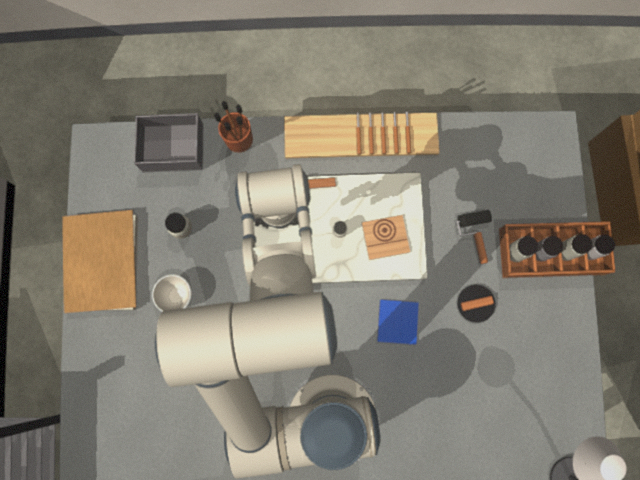

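The wrist picture puts the line 0.9 mm inside the edge, with the margin out 39.4 mm and the block within 0.1° of square. In the scene and top views, what shows of the ring block, jar and brush hasn't moved, and the gripper hovers clear of everything.

Run:
```python
from cell import *
print(observe()['clock'],sign_off())
```

```text
the job is handed in; nothing more can be done
10.85 None
```

The bar block is in place and the job is handed in. Its bare margin sticks out squarely past the slab's near edge, and the carved part is still on the slab. I pushed it from behind with both open fingertips, which turned it square. After a look from above, a second short push brought it to the edge. It stayed flat on the slab throughout, and the job took about 11 s.

- **Position (wrist camera):** the margin is out about 39.4 mm, and its line is about 0.9 mm on the slab side of the edge. The block is within about 0.1° of square to the edge.
- **Force:** the readings between moves stayed below about 2 N.
- **Other things:** the ring block, jar, brush and the blue and green look-alikes looked unmoved in the last pictures. In the last top view the arm hid the bar block and the green piece; other views showed them.
- **Checks that disagreed:**
  - The scene network put the line at x = 418 mm, against 421.7 mm from the wrist camera. It was off by more than that on other points, so I trusted the wrist measurement.
  - The fitted back edge of the block came out 5–8 mm too far back, probably because it picked up a shadow, so I did not use it.
- **Not corrected:** I left the remaining 1 mm or so, because it errs on the safe side.

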